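Set out the collets in order of use

ROBOT

A 7-joint arm with a two-finger parallel gripper is mounted at the origin on the work surface. World frame = base frame: x ahead of the robot, y to its left, z up, the work surface at z = 0. Lengths are in mm, angles in rad, forces in N, time in s.
With the tool pointing down it reaches from about 400 to 875 mm from the base axis. Payload 4.4 kg.
Tool frame: the origin (TCP) lies at the very end of the fingers, on their centre line; the grasp point (between the pads) lies 19 mm behind it (ctrl.grasp_offset is the distance from the TCP to the grasp point, in mm); z points along the fingers, y is the line along which they close (so a half turn about z gives the same grasp; the last joint's range is limited). The gripper opens to 85 mm and grips with 20 to 120 N. Pads are 22 mm wide; open, the fingers measure 114 mm over their backs; the gripper's body (76 mm by 85 mm) begins 54 mm behind the grasp point. The pads swing forward as they close: fully open they stand 13 mm farther back than shut.
Start: joints at [-1.385, 0.628, 0.038, 1.517, -0.027, 0.996, -0.02], TCP at [161.921, 629.523, 231.313] pointing down, gripper open.
Joint ranges: [-3.06, 3.06], [-0.37, 2.12], [-1.25, 1.32], [0.18, 2.47], [-1.1, 4.24], [0.23, 1.98], [-2.94, 2.94]. Speed limits (rad/s): [2.57, 2.57, 3.14, 3.14, 3.14, 3.14, 3.14].

INTERFACE

Orientations are given as [roll, pitch, yaw] about the fixed x, y, z axes, in that order (R = Rz(yaw) Ry(pitch) Rx(roll)).
In Python, from cell import status, cams, ctrl gives the robot as it stands.
- The arm moves only by the tool move_arm, never from a script. Its argument "plan" is a list of rows, each a list of 3 entries, a list of its own where there are three numbers: the shift along the world's x, y, z in mm, then the turn, a rotation vector about the world's x, y, z in degrees, then the opening, from 0 (shut) to 1 (fully open). In form: [[[x, y, z], [wx, wy, wz], gripper], ...]. A call has 1 to 10 rows; each row shifts and turns the commanded pose from where the row before left it; what a row does not reach is not made up. A row lasts 1/8 s, in which the tool goes at most 62.5 mm and 10.7 degrees, less where a joint would pass 70% of its speed; a pose out of reach is approached as far as the arm can. A call with a gripper value outside its range is refused whole. The fingers move at their own pace and stop on an object; the grip force is fixed at half the most. Time passes only in rows, so rows that do not move let the fingers close. It gives the time, the measured TCP pose, the force, the opening and the grip force at its end, in the units of the state.
- status.read_state(): the state, without advancing time (a new reading comes with each control period).
- cams.get_image(name): name is "scene" or "top" or "wrist"; returns the picture (420x560x3 uint8, blue, green, red); there is no depth.
- cams.camera_params(name): a dict with "K" (3x3 intrinsics, pixels), "k1" (the pictures are not rectified: a ray, as slopes to the right and down, at radius r is drawn at 1 + k1 r^2 times it, then the intrinsics apply), "pose" (4x4, takes a point from camera to world coordinates); the wrist camera has in their place "tool_from_camera" (4x4, takes a point from camera to tool coordinates, whose origin is the TCP and whose axes are the flange's). Camera axes: x right, y down, z forward; pixel columns grow to the right and rows downward; lengths in mm; the calibration is good to about 2 mm. A picture is of the moment at which its call begins: read the wrist's pose just before it. camera_params takes no time and is no camera call.
- ctrl.finish_job(): hands the job in; it is judged then, once.
The state is a dict: "clock": time; "qpos": joint angles; "qd": joint speeds; "tau": joint torques, N m; "eef_pos": TCP position; "tool_rot": TCP orientation; "force": force on the tool from outside, world axes, zero at the start; "torque": the same for the moment, N m; "width": finger opening in mm; "gripper_force": force on a finger pad.
Only numpy, scipy, OpenCV 4.12 (cv2) and the standard library are available. Lean on these libraries where they do the work, as an engineer would, in place of code of your own. Each camera call takes 0.05 s, during which the arm holds its last target. There are 200 camera calls.

TASK

Slide the loose cover plate off the pockets of the collet tray and park it on the tray's flat deck, keeping it down on the tray all the time, and see which collets are there. Stand every collet upright in the rack pocket of its own colour, one after another in the rack's order (red, yellow, green, blue, white; skip a colour that is missing), then slide the cover back so that it lies flush and square over the pockets. Leave the mug, caliper, wooden block and brass block where they are.

Things in the scene. Friction and masses are not known exactly. Their poses are not given: they have to be found in the camera images.
- tray: Fixed wooden tray, 250 (x, -110 to +140) x 230 (y, -115 to 115) x 53 mm high; origin on its underside, z up. At x < 0: five open pockets in a row along y, each 100 (x) x 40 (y) mm inside, centred at x = -55, y = 90, 45, 0, -45, -90 mm; 5 mm walls, floor 6 mm above the underside, rim at 53. At x > 0: solid flat deck level with the rim, to park the cover.
- cover_grip (a point): Centre of the black handle block, 16 (x) x 60 (y) x 28 mm high, on the loose aluminium cover plate, 110 (x) x 230 (y) x 4 mm, 300 g, no guides. Axes: the plate's, parallel to the tray's. This point is 18 mm above the plate's underside and 30 mm in +x from its centre. In the tray's frame: cover closed flush, x = -25, y = 0, z = 71 mm; fully on the deck, x = +85 mm.
- rack: Fixed wooden rack, 80 (x) x 240 (y) x 16 mm high, origin at the centre of its underside, z up, with five square pockets in a row along y, 34 x 34 mm and 10 mm deep, numbered by 1 to 5 black dots from the +y end and with a colour patch beside each: red 1, yellow 2, green 3, blue 4, white 5.
- red_mid (a point): Centre (half-way up) of the steel collet with a red top and band: treat it as an upright cylinder 26 mm in diameter and 44 mm tall, 90 g, z along its axis. It starts standing in one of the tray's pockets under the cover, this point 28 mm above the tray's underside; may be absent.
- yellow_mid (a point): Centre (half-way up) of the steel collet with a yellow top and band: treat it as an upright cylinder 26 mm in diameter and 44 mm tall, 90 g, z along its axis. It starts standing in one of the tray's pockets under the cover, this point 28 mm above the tray's underside; may be absent.
- green_mid (a point): Centre (half-way up) of the steel collet with a green top and band: treat it as an upright cylinder 26 mm in diameter and 44 mm tall, 90 g, z along its axis. It starts standing in one of the tray's pockets under the cover, this point 28 mm above the tray's underside; may be absent.
- blue_mid (a point): Centre (half-way up) of the steel collet with a blue top and band: treat it as an upright cylinder 26 mm in diameter and 44 mm tall, 90 g, z along its axis. It starts standing in one of the tray's pockets under the cover, this point 28 mm above the tray's underside; may be absent.
- white_mid (a point): Centre (half-way up) of the steel collet with a white top and band: treat it as an upright cylinder 26 mm in diameter and 44 mm tall, 90 g, z along its axis. It starts standing in one of the tray's pockets under the cover, this point 28 mm above the tray's underside; may be absent.
- pocket_red (a point): Centre of the floor of rack pocket 1 (red patch), 6 mm above the rack's underside, 10 mm below its upper face.
- pocket_yellow (a point): Centre of the floor of rack pocket 2 (yellow patch), 6 mm above the rack's underside, 10 mm below its upper face.
- pocket_green (a point): Centre of the floor of rack pocket 3 (green patch), 6 mm above the rack's underside, 10 mm below its upper face.
- pocket_blue (a point): Centre of the floor of rack pocket 4 (blue patch), 6 mm above the rack's underside, 10 mm below its upper face.
- pocket_white (a point): Centre of the floor of rack pocket 5 (white patch), 6 mm above the rack's underside, 10 mm below its upper face.
- mug: White mug, 84 mm wide, 95 mm tall, origin under its centre. Bystander.
- caliper: Steel dial caliper lying flat, about 200 mm long, 16 mm high. Bystander.
- wood_block: Wooden block 130 x 75 x 60 mm, origin under its centre. Bystander.
- brass_block: Brass block 30 x 40 x 40 mm, origin under its centre. Bystander.

How it is judged (in metres and radians):
On the way, in this order (a step that is already met when the one before it is completed fails the run):
1. the cover is slid off the pockets and lies on the deck (x of cover_grip in the frame of tray above 0.065 m and y of cover_grip in the frame of tray between -0.06 and 0.06 m and z of cover_grip in the frame of tray between 0.066 and 0.076 m), for 0.2 s.
2. the red collet stands in the red rack pocket (horizontal distance between red_mid and pocket_red below 0.009 m and z of red_mid in the frame of rack below 0.032 m and angle between red_mid's own z axis and vertical below 0.12 rad), for 0.2 s.
3. the yellow collet stands in the yellow rack pocket (horizontal distance between yellow_mid and pocket_yellow below 0.009 m and z of yellow_mid in the frame of rack below 0.032 m and angle between yellow_mid's own z axis and vertical below 0.12 rad), for 0.2 s.
4. the green collet stands in the green rack pocket (horizontal distance between green_mid and pocket_green below 0.009 m and z of green_mid in the frame of rack below 0.032 m and angle between green_mid's own z axis and vertical below 0.12 rad), for 0.2 s.
5. the blue collet stands in the blue rack pocket (horizontal distance between blue_mid and pocket_blue below 0.009 m and z of blue_mid in the frame of rack below 0.032 m and angle between blue_mid's own z axis and vertical below 0.12 rad), for 0.2 s.
6. the white collet stands in the white rack pocket (horizontal distance between white_mid and pocket_white below 0.009 m and z of white_mid in the frame of rack below 0.032 m and angle between white_mid's own z axis and vertical below 0.12 rad), for 0.2 s.
7. the cover lies closed over the pockets again (x of cover_grip in the frame of tray between -0.037 and -0.013 m and y of cover_grip in the frame of tray between -0.012 and 0.012 m and z of cover_grip in the frame of tray between 0.067 and 0.075 m and angle between the x axis of cover_grip and the x axis of tray, either way round below 0.1 rad), for 0.2 s.
At the end, for the whole second after the job is handed in: Every collet that is present stands upright (within 7 degrees) on the floor of the rack pocket of its own colour (within 9 mm of its centre), and the cover lies flat on the tray over the pockets, within 12 mm of flush each way and 0.1 rad of square (all of step 2 and all of step 3 and all of step 4 and all of step 5 and all of step 6 and all of step 7); the robot touches nothing.
It fails at once if the cover is lifted more than 40 mm above the tray (z of cover_grip in the frame of tray above 0.111 m).
It fails at once if a bystander is moved more than 30 mm (distance of any of mug, caliper, wood_block, brass_block from where it was at the start of the episode above 0.03 m).
Of collet_red, collet_yellow, collet_green, collet_blue, collet_white only 3 to 5 are there at a start; the rules pass over those that are not, and their reading is None.
At some moment in a run one of cover may be knocked a few centimetres aside while the robot is not near it.
It also fails if it takes over 210 s, if anything falls off the work surface, if the arm or the gripper's body presses on something with over 40 N, if the wrist force passes 120 N, or if a joint passes its speed limit or range.

## Working session

There is one attempt and no reset: what is moved stays moved. The work goes in short steps, Python scripts to look and compute and a tool call to move; the robot and the scene stay as the last step left them, time stands still between calls to the robot, and variables do not carry over. Pictures are saved under pics/ and viewed, at most 14 in all, crops included, and the job is handed in when it is done.

Besides the shell and the picture viewer there is one more tool, called after "Emit:" by a JSON object that holds its "name" and its "arguments", one argument or row to a line. move_arm: Moves the arm, as the interface text tells. Its arguments: {"type":"object","properties":{"plan":{"type":"array","items":{"type":"array"}}},"required":["plan"]}

```bash
ls; mkdir -p pics
python3 - <<'E'
from cell import status,cams,ctrl
import cv2,numpy as np
print(status.read_state())
for n in("top","scene"):
    cv2.imwrite(f"pics/{n}0.png",cams.get_image(n))
for n in("top","scene","wrist"): print(n,cams.camera_params(n))
E
```

```text
pics
{'clock': 0.0, 'qpos': array([-1.38479687,  0.62933368,  0.03845178,  1.51837974, -0.02701477,
        0.99629539, -0.01999811]), 'qd': array([ 1.40893290e-03,  7.94935581e-05, -1.43670694e-04, -6.76233500e-05,
        5.22344182e-04, -7.46886391e-04,  2.02435172e-03]), 'tau': array([ 6.51141272e-04, -5.63389671e+01,  1.22665387e+00, -1.93451232e+01,
        1.10514939e-02,  1.03195276e-02, -6.75790687e-06]), 'eef_pos': array([161.76233096, 628.89978816, 230.39357457]), 'tool_rot': array([-3.13969477e+00,  1.80741077e-05,  2.88977885e+00]), 'force': array([-0.09891783,  0.00541721,  0.72828837]), 'torque': array([-0.02860277, -0.01175157,  0.03056619]), 'gripper_force': 0.0, 'width': 85.35776843321014}
top {'K': array([[483.3868825 ,   0.        , 285.29968787],
       [  0.        , 483.3868825 , 220.06102748],
       [  0.        ,   0.        ,   1.        ]]), 'k1': 0.04673144012471526, 'pose': array([[ 8.60048343e-03, -9.93501004e-01,  1.13497955e-01,
         4.58804908e+02],
       [-9.99962803e-01, -8.61881197e-03,  3.29214489e-04,
        -1.42710290e+01],
       [ 6.51
[... 560 characters left out ...]
7822274e-01, -5.89404574e-01,
         7.24357866e+02],
       [ 0.00000000e+00,  0.00000000e+00,  0.00000000e+00,
         1.00000000e+00]])}
wrist {'K': array([[297.54743356,   0.        , 277.811815  ],
       [  0.        , 297.54743356, 209.2232355 ],
       [  0.        ,   0.        ,   1.        ]]), 'k1': -0.057665630924354075, 'tool_from_camera': array([[ 1.57202313e-04, -9.63933980e-01, -2.66141426e-01,
         6.74879381e+01],
       [ 9.99999665e-01, -6.23644319e-05,  8.16548777e-04,
        -1.48264174e-01],
       [-8.03696871e-04, -2.66141465e-01,  9.63933647e-01,
        -1.42533532e+02],
       [ 0.00000000e+00,  0.00000000e+00,  0.00000000e+00,
         1.00000000e+00]])}
```

View pics/top0.png

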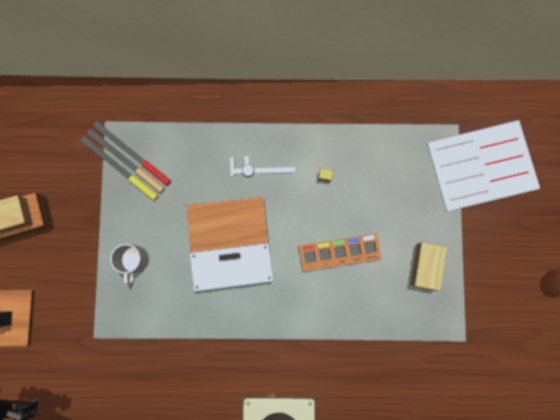

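View pics/scene0.png

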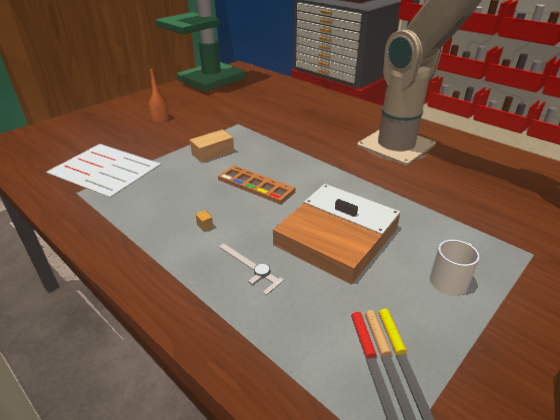

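The top view shows the cover plate at about (231,267) with its black handle at (229,257), the wooden deck above it at (227,222), and the rack at (340,252). The caliper is at (262,169), the brass block at (326,175), the wood block at (431,266) and the mug at (126,262). The scene view agrees.

```bash
cat > h.py <<'E'
from cell import status,cams,ctrl
import cv2,numpy as np
from scipy.spatial.transform import Rotation as R
def und(px,P):
    px=np.atleast_2d(np.asarray(px,float))
    return cv2.undistortPoints(px[:,None],P["K"],np.array([P["k1"],0,0,0,0.]))[:,0]
def grab(name):
    "picture, params, camera->world pose"
    s=status.read_state(); P=cams.camera_params(name)
    if name=="wrist":
        T=np.eye(4); T[:3,:3]=R.from_euler("xyz",s["tool_rot"]).as_matrix(); T[:3,3]=s["eef_pos"]
        P["pose"]=T@P["tool_from_camera"]
    return cams.get_image(name),P
def cast(px,z,P):
    "pixels -> world points on plane z"
    d=np.c_[und(px,P),np.ones(len(np.atleast_2d(px)))]@P["pose"][:3,:3].T
    o=P["pose"][:3,3]
    return o+d*((z-o[2])/d[:,2])[:,None]
def proj(pts,P):
    T=np.linalg.inv(P["pose"]); r=cv2.Rodrigues(T[:3,:3])[0]
    return cv2.projectPoints(np.atleast_2d(np.asarray(pts,float)),r,T[:3,3],P["K"],np.array([P["k1"],0,0,0,0.]))[0][:,0]
def blobs(mask,amin,amax=1e9):
    n,l,st,c=cv2.connectedComponentsWithStats(mask.astype(np.uint8)*1)
    return [(st[i,4],c[i],l==i) for i in range(1,n) if amin<=st[i,4]<=amax]
def rect(m,z,P):
    "min-area rectangle of a mask's contour cast onto plane z: centre, size, long-side angle (deg)"
    c=max(cv2.findContours(m.astype(np.uint8),cv2.RETR_EXTERNAL,cv2.CHAIN_APPROX_NONE)[0],key=cv2.contourArea)
    w=cast(c[:,0],z,P)[:,:2].astype(np.float32)
    (cx,cy),(a,b),t=cv2.minAreaRect(w)
    if a<b: a,b,t=b,a,t+90
    return np.round([cx,cy,a,b,(t+0)%180],1)
E
python3 - <<'E'
from h import *
I,P=grab("top"); hsv=cv2.cvtColor(I,cv2.COLOR_BGR2HSV); H,S,V=cv2.split(hsv)
roi=np.zeros(H.shape,bool); roi[190:300,180:280]=1
print("px",hsv[280,230],hsv[258,230],hsv[220,230],hsv[200,300])
for nm,m,z in(("plate",roi&(S<45)&(V>140),57),("handle",roi&(V<60),85),("deck",roi&(S>90)&(V>70),53)):
    for a,c,b in blobs(m,25): print(nm,a,c.round(1),rect(b,z,P))
roi[:]=0; roi[225:280,292:390]=1
for a,c,b in blobs(roi&(S>90)&(V>60),200): print("rack",a,c,rect(b,16,P))
for nm,lo,hi in(("red",0,4),("yel",24,34),("grn",45,80),("blu",95,130)):
    for a,c,b in blobs(roi&(H>=lo)&(H<=hi)&(S>120)&(V>110),6): print(nm,a,c.round(1),cast(c,16,P).round(1))
cv2.imwrite("pics/crop1.png",cv2.resize(I[190:300,180:390],None,fx=3.8,fy=3.8,interpolation=cv2.INTER_CUBIC))
E
```

```text
px [108  20 225] [30  9 85] [ 14 138 202] [ 64  12 170]
plate 6910 [231.1 254.4] [549.  150.5 319.4 292.9   0.6]
deck 3598 [226.6 223.9] [608.  158.3 228.3 139.1  97. ]
rack 1345 [337.28475836 253.74052045] [ 529.7 -177.5  238.5   78.4   99.4]
red 21 [308. 247.] [[544.  -82.8  16. ]]
yel 45 [323.  244.6] [[ 551.5 -127.9   16. ]]
blu 20 [353. 240.] [[ 566.5 -218.2   16. ]]
```

View pics/crop1.png

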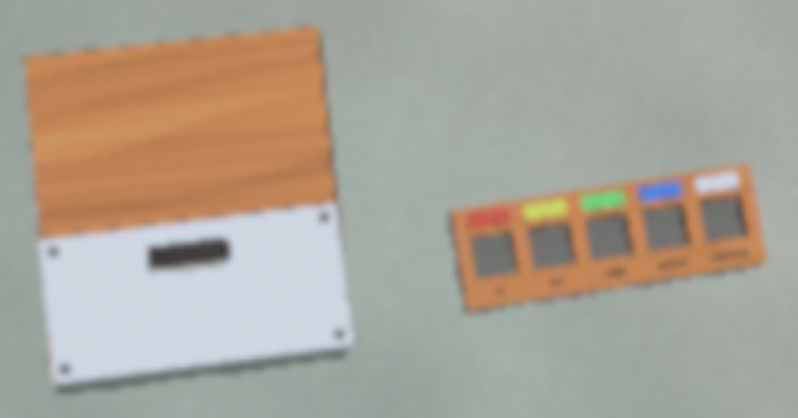

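The crop shows the deck on the +x side, so the tray's yaw is about +7°. The rack's yaw is about +9.4° with red at its +y end. I'll move above the tray and look with the wrist camera.

Emit:
{"name": "move_arm", "arguments": {
  "plan": [
    [[35, -48, 0], [0, 0, -6.9], 1],
    [[35, -48, 0], [0, 0, -6.9], 1],
    [[35, -48, 0], [0, 0, -6.9], 1],
    [[35, -48, 0], [0, 0, -6.9], 1],
    [[35, -48, 0], [0, 0, -6.9], 1],
    [[35, -48, 0], [0, 0, -6.9], 1],
    [[35, -48, 0], [0, 0, -6.9], 1],
    [[35, -48, 0], [0, 0, -6.9], 1],
    [[35, -48, 0], [0, 0, -6.9], 1],
    [[35, -48, 0], [0, 0, -6.9], 1]
  ]
}}

```text
clock: 1.4
eef_pos: [512.8, 148.1, 231.3]
tool_rot: [3.141, -0.0, 1.682]
force: [0.6, 0.4, -0.5]
width: 85.1
gripper_force: 0.0
```

```bash
cat >> h.py <<'E'
def tray_look():
    I,P=grab("wrist"); H,S,V=cv2.split(cv2.cvtColor(I,cv2.COLOR_BGR2HSV))
    return I,P,H.astype(int),S.astype(int),V.astype(int)
E
python3 - <<'E'
from h import *
s=status.read_state(); print(s["clock"],s["eef_pos"],np.degrees(s["tool_rot"]))
I,P,H,S,V=tray_look(); cv2.imwrite("pics/w1.png",I)
for nm,m,z in(("plate",(S<45)&(V>200),57),("handle",(V<60),85),("deck",(S>90)&(V>70),53)):
    for a,c,b in blobs(m,400): print(nm,a,c.round(1),rect(b,z,P))
E
```

```text
1.4 [512.76934719 148.07448687 231.32566115] [ 1.79993700e+02 -2.12275108e-02  9.63635111e+01]
plate 2330 [269.8 104. ] [490.3 230.8  63.2  54.1   7.2]
plate 7200 [252.  221.8] [486.8 100.9 143.1 105.8  98.5]
handle 554 [274.9 195.4] [510.  149.   58.4  12.9  98. ]
handle 51315 [280.4 363.8] [537.2 -42.9 794.6 257.9   6.3]
deck 3221 [45.4 18.8] [255.3 298.   94.   42.  179.7]
deck 418 [487.3   8.1] [700.  359.9  33.4  18.   52.5]
deck 1008 [512.8  18.2] [730.8 355.7  66.   20.   52.5]
deck 24675 [361.3 175.2] [605.1 158.7 229.1 141.6  96.8]
deck 19316 [ 43.4 217.2] [243.1  36.8 357.7 135.2  80.9]
deck 1517 [549.7 315.7] [885.2  18.6 166.1  43.1 113.8]
deck 689 [262.5 334.1] [510.2 -42.7  70.9  29.3   6.9]
deck 1195 [ 93.4 400. ] [ 289.5 -188.6  125.5   50.1   63.4]
```

View pics/w1.png

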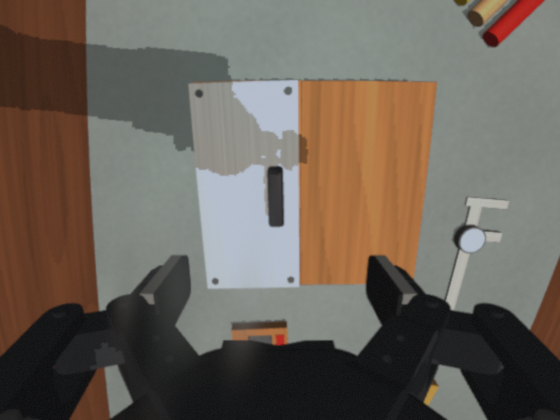

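The wrist view shows the closed cover, its handle at (275,195) and the deck to its right. The tray yaw comes out at about 7° and the handle at about (510.5,148.5). Next I grip the handle.

Emit:
{"name": "move_arm", "arguments": {
  "plan": [
    [[-2, 0.5, -45], [0, 0, 0.6], 1],
    [[0, 0, -45], [0, 0, 0], 1],
    [[0, 0, -45], [0, 0, 0], 1],
    [[0, 0, -32], [0, 0, 0], 0.8],
    [[0, 0, 0], [0, 0, 0], 0.3],
    [[0, 0, 0], [0, 0, 0], 0],
    [[0, 0, 0], [0, 0, 0], 0],
    [[0, 0, 0], [0, 0, 0], 0],
    [[0, 0, 0], [0, 0, 0], 0]
  ]
}}

```text
clock: 2.58
eef_pos: [510.9, 150.3, 66.0]
tool_rot: [3.139, -0.001, 1.696]
force: [-1.9, -0.2, 6.3]
width: 14.5
gripper_force: 60.1
```

Emit:
{"name": "move_arm", "arguments": {
  "plan": [
    [[6, 0.7, 0], [0, 0, 0], 0],
    [[12, 1.5, 0], [0, 0, 0], 0],
    [[13, 1.6, 0], [0, 0, 0], 0],
    [[13, 1.6, 0], [0, 0, 0], 0],
    [[13, 1.6, 0], [0, 0, 0], 0],
    [[13, 1.6, 0], [0, 0, 0], 0],
    [[13, 1.6, 0], [0, 0, 0], 0],
    [[13, 1.6, 0], [0, 0, 0], 0],
    [[8, 1, 0], [0, 0, 0], 0],
    [[5, 0.6, 0], [0, 0, 0], 0]
  ]
}}

```text
clock: 3.82
eef_pos: [614.5, 163.3, 66.0]
tool_rot: [-3.133, -0.001, 1.696]
force: [-11.9, -1.2, 16.1]
width: 14.9
gripper_force: 61.7
```

Emit:
{"name": "move_arm", "arguments": {
  "plan": [
    [[0, 0, 0], [0, 0, 0], 0],
    [[0, 0, 0], [0, 0, 0], 0.5],
    [[0, 0, 0], [0, 0, 0], 0.5],
    [[0, 0, 0], [0, 0, 0], 0.5],
    [[0, 0, 40], [0, 0, 0], 0.5],
    [[-40, -5, 50], [0, 0, 0], 0.5],
    [[-55, -7, 50], [0, 0, 0], 0.5],
    [[-45, 0, 45], [0, 0, 0], 0.5],
    [[0, 0, 0], [0, 0, 0], 0.5],
    [[0, 0, 0], [0, 0, 0], 0.5]
  ]
}}

```text
clock: 5.08
eef_pos: [490.5, 153.0, 239.0]
tool_rot: [3.14, -0.0, 1.696]
force: [-0.2, -0.1, -0.4]
width: 42.8
gripper_force: 0.0
```

Run:
```python
from h import *
s=status.read_state(); print(s["clock"],s["eef_pos"],np.degrees(s["tool_rot"]))
I,P,H,S,V=tray_look(); cv2.imwrite("pics/w2.png",I)
for nm,m,z in(("plate",(S<45)&(V>200),57),("handle",(V<60),85),("wood",(S>90)&(V>70),53)):
    for a,c,b in blobs(m,300): print(nm,a,c.round(1),rect(b,z,P))
```

```text
5.075 [490.47663931 153.02682676 238.98590413] [ 1.79924554e+02 -1.42730627e-02  9.71957920e+01]
plate 15844 [362.7 177.5] [587.  156.  229.  110.   97.3]
plate 410 [490.9 213.9] [747.9 151.7  48.5  29.9   2.3]
plate 389 [481.  245.5] [742.6 116.3  28.1  27.4  58.1]
plate 446 [464.9 283.6] [738.3  62.9  75.8  11.3  91.9]
handle 857 [393.5 201.4] [610.8 161.3  58.8  21.1  97.5]
handle 52932 [278.7 361.9] [519.  -38.5 815.8 276.5   7. ]
wood 36941 [ 52.9 170.7] [226.9  67.3 529.  162.   82.6]
wood 399 [480.    7.3] [674.3 366.2  34.4  17.1  10.9]
wood 902 [505.4  17. ] [702.7 366.9  63.3  19.   51.7]
wood 1337 [529.4  27.6] [730.4 358.9  85.6  20.3  51.7]
wood 6502 [265.8 196.7] [479.5 143.3 229.9 104.5  97.1]
wood 5182 [426. 186.] [659.1 164.4 229.6  32.7  96.7]
wood 458 [267.9 114.6] [470.2 231.9  25.5  25.5  97.1]
wood 1942 [547.5 337.8] [884.9 -10.2 190.2  55.  115.2]
wood 833 [274.1 332.5] [507.  -39.6  71.4  32.7   9.9]
```

View pics/w2.png

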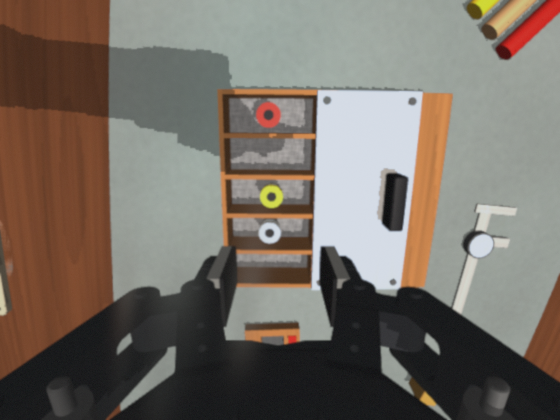

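The wrist view shows the cover parked on the deck with its handle at (395,201). There are three collets: red at (268,115), yellow at (271,196) and white at (269,232). The second and last pockets look empty.

```bash
cat >> h.py <<'E'
def collets(I,P,z=50):
    H,S,V=[c.astype(int) for c in cv2.split(cv2.cvtColor(I,cv2.COLOR_BGR2HSV))]
    M={"red":((H<7)|(H>173))&(S>150)&(V>110),"yellow":(H>24)&(H<36)&(S>130)&(V>110),"green":(H>45)&(H<80)&(S>100)&(V>80),
       "blue":(H>100)&(H<130)&(S>100)&(V>80),"white":(S<40)&(V>170)}
    for k,m in M.items():
        for a,c,b in blobs(m,120,900):
            ct=max(cv2.findContours(b.astype(np.uint8),cv2.RETR_EXTERNAL,cv2.CHAIN_APPROX_NONE)[0],key=cv2.contourArea)
            w=cast(ct[:,0],z,P)[:,:2].astype(np.float32)
            (x,y),r=cv2.minEnclosingCircle(w)
            print(k,a,c.round(0),"circle",round(x,1),round(y,1),"r",round(r,1),"rect",rect(b,z,P))
E
python3 - <<'E'
from h import *
I,P=grab("wrist"); collets(I,P)
cv2.imwrite("pics/c2.png",cv2.resize(I[85:295,210:325],None,fx=2.8,fy=2.8,interpolation=cv2.INTER_CUBIC))
E
```

```text
red 340 [268. 114.] circle 470.2 232.1 r 12.4 rect [469.8 231.6  23.7  23.5  97.1]
yellow 186 [486.   4.] circle 677.5 374.4 r 12.6 rect [678.4 369.6  25.1  12.5  10.9]
yellow 363 [271. 196.] circle 483.7 143.4 r 14.1 rect [484.2 143.5  28.   24.   97.2]
white 511 [241.  16.] circle 434.5 319.1 r 21.7 rect [429.7 322.8  42.7  28.6  54.7]
white 208 [199. 167.] circle 401.8 169.4 r 14.4 rect [398.3 167.   28.2  16.2 123.2]
white 535 [492. 214.] circle 753.8 155.3 r 27.8 rect [754.  150.   52.5  32.6   1.9]
white 297 [270. 232.] circle 487.1 99.5 r 13.2 rect [487.  100.1  25.   24.9  97.2]
```

View pics/c2.png

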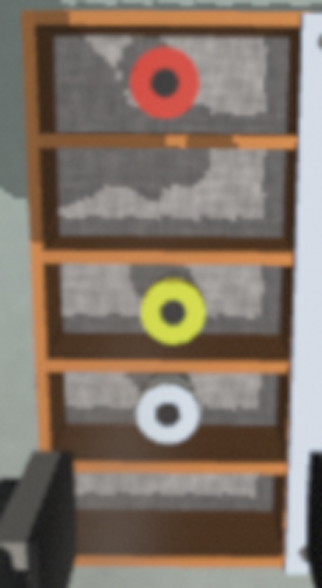

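The last pocket is empty, so red, yellow and white are the collets present. Picking red next.

Emit:
{"name": "move_arm", "arguments": {
  "plan": [
    [[-10, 40, 0], [0, 0, 0], 0.5],
    [[-10.5, 39.5, 0], [0, 0, 0], 0.5],
    [[0, 0, -40], [0, 0, 0], 0.5],
    [[0, 0, -55], [0, 0, 0], 0.5],
    [[0, 0, -55], [0, 0, 0], 0.5],
    [[0, 0, -39], [0, 0, 0], 0.5],
    [[0, 0, -20], [0, 0, 0], 0.5],
    [[0, 0, -10], [0, 0, 0], 0.5],
    [[0, 0, 0], [0, 0, 0], 0.5],
    [[0, 0, 0], [0, 0, 0], 0]
  ]
}}

```text
clock: 6.42
eef_pos: [470.0, 232.3, 20.5]
tool_rot: [3.14, -0.0, 1.696]
force: [2.1, 0.4, 0.7]
width: 25.6
gripper_force: 4.0
```

Emit:
{"name": "move_arm", "arguments": {
  "plan": [
    [[0, 0, 0], [0, 0, 0], 0],
    [[0, 0, 0], [0, 0, 0], 0],
    [[0, 0, 0], [0, 0, 0], 0],
    [[0, 0, 0], [0, 0, 0], 0]
  ]
}}

```text
clock: 6.92
eef_pos: [469.7, 232.5, 20.7]
tool_rot: [3.141, -0.001, 1.696]
force: [-1.8, 0.1, 5.0]
width: 24.8
gripper_force: 59.1
```

Emit:
{"name": "move_arm", "arguments": {
  "plan": [
    [[0, 0, 40], [0, 0, 0], 0],
    [[0, 0, 60], [0, 0, 0], 0],
    [[0, 0, 60], [0, 0, 0], 0],
    [[0, 0, 40], [0, 0, 0], 0],
    [[5, -45, 0], [0, 0, 0], 0],
    [[7, -55, 0], [0, 0, 0.5], 0],
    [[7, -55, 0], [0, 0, 0.5], 0],
    [[7, -55, 0], [0, 0, 0.5], 0],
    [[7, -55, 0], [0, 0, 0.5], 0],
    [[7, -55, 0], [0, 0, 0.2], 0]
  ]
}}

```text
clock: 8.18
eef_pos: [509.0, -89.3, 220.0]
tool_rot: [-3.142, -0.0, 1.735]
force: [0.6, 0.4, -0.4]
width: 24.4
gripper_force: 59.1
```

Emit:
{"name": "move_arm", "arguments": {
  "plan": [
    [[7, -50, 0], [0, 0, 0], 0],
    [[7, -50, 0], [0, 0, 0], 0],
    [[6, -42, 0], [0, 0, 0], 0],
    [[0, 0, 0], [0, 0, 0], 0],
    [[0, 0, 0], [0, 0, 0], 0]
  ]
}}

```text
clock: 8.8
eef_pos: [528.8, -228.9, 219.5]
tool_rot: [-3.141, -0.002, 1.734]
force: [-0.1, 0.1, -0.3]
width: 24.5
gripper_force: 59.1
```

Run:
```python
from h import *
s=status.read_state(); print(s["clock"],s["eef_pos"],np.degrees(s["tool_rot"]))
I,P,H,S,V=tray_look(); cv2.imwrite("pics/w3.png",I)
for a,c,b in blobs((S>90)&(V>70),1500): print("rack",a,c.round(1),rect(b,16,P))
for nm,m in(("red",(H<5)|(H>174)),("yel",(H>24)&(H<36)),("grn",(H>45)&(H<80)),("blu",(H>100)&(H<130))):
    for a,c,b in blobs(m&(S>130)&(V>110),60): print(nm,a,c.round(1),rect(b,16,P))
for a,c,b in blobs((S<70)&(V<190)&(V>40),300,5000): print("grey",a,c.round(1),rect(b,16,P))
```

```text
8.8 [ 528.84117296 -228.89414715  219.54229386] [-1.79955304e+02 -8.98222918e-02  9.93753808e+01]
rack 26069 [ 35.  181.2] [ 230.4 -336.1  552.4  123.8   84.8]
rack 10202 [283.3 127.4] [ 528.1 -179.1  238.7   80.1   99.4]
rack 3102 [543.8 329.5] [ 934.3 -376.1  237.2   75.1  117. ]
rack 3432 [273.  297.5] [ 551.1 -384.1  134.6   79.1   90.3]
red 324 [312.   57.1] [541.7 -83.3  32.2  10.7  99.7]
red 2101 [277.7 289.1] [ 551.6 -365.5   80.2   73.8   97.8]
yel 351 [311.  101.5] [ 549.3 -128.6   33.    11.2  100.6]
grn 206 [310.2 143.8] [ 557.1 -174.2   29.4    8.8   97.9]
blu 236 [309.1 184.1] [ 564.5 -220.    31.3    9.5  100.7]
grey 897 [284.9  58.1] [512.9 -89.1  31.3  30.2   9.5]
grey 840 [284.7 102.2] [ 521.  -134.4   31.1   30.8    9.4]
grey 776 [284.6 143.5] [ 528.1 -178.5   31.1   30.3    9.4]
grey 657 [284.4 182.9] [ 535.1 -223.    30.9   29.8    9.4]
grey 591 [284.4 219.9] [ 543.5 -268.5   30.7   28.1    9.4]
grey 1138 [295.7 328. ] [ 581.6 -415.    59.4   55.9  108.7]
grey 1148 [385.3 333.5] [ 715.4 -408.4  100.8   52.6  175. ]
grey 1852 [ 83.8 398.9] [ 282.8 -624.3  146.1   87.2   65.5]
grey 1863 [472.1 398.8] [ 887.3 -522.8  141.8   87.2  131.8]
grey 351 [542.8 413.8] [1029.3 -528.9   71.3   31.     1.9]
```

View pics/w3.png

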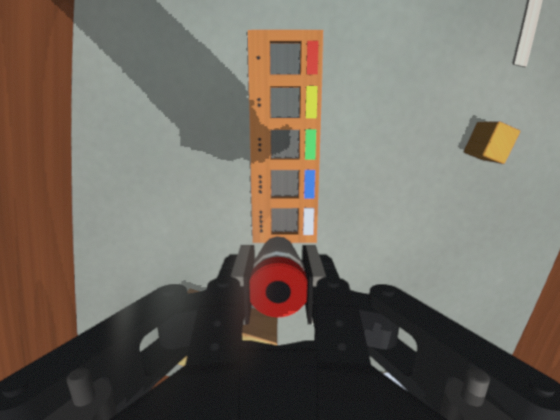

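The wrist view shows the whole rack, with pockets from red (285,58) to white (284,220). The red collet is in the hand with its top ring at (278,289). Pitch 46 puts the pockets at red (513.1,-88.1), yellow (520.6,-133.5) and white (543.1,-269.7). Next I measure how the collet sits in the hand.

```bash
cat >> h.py <<'E'
def inhand(I,P,mask,dz=29.5):
    "offset (world xy) of the held collet's top ring from the TCP"
    s=status.read_state(); b=max(blobs(mask,400),key=lambda t:t[0])
    ct=max(cv2.findContours(b[2].astype(np.uint8),cv2.RETR_EXTERNAL,cv2.CHAIN_APPROX_NONE)[0],key=cv2.contourArea)
    c,r=cv2.minEnclosingCircle(ct.astype(np.float32)); z=s["eef_pos"][2]+dz
    e=cv2.fitEllipse(ct)
    for p in(c,e[0]): print(np.round(p,1),(cast(p,z,P)[0]-s["eef_pos"]).round(1),r,e[1])
E
python3 - <<'E'
from h import *
I,P,H,S,V=tray_look(); m=((H<7)|(H>173))&(S>150)&(V>90); m[:240]=0; m[:, :220]=0; m[:,340:]=0
inhand(I,P,m)
bl=(V<70)&(S<200)|(V<50); 
for a,c,b in blobs(bl[275:310,262:295],30): print(a,c+[262,275],cast(c+[262,275],status.read_state()["eef_pos"][2]+29.5,P)-status.read_state()["eef_pos"])
cv2.imwrite("pics/c3.png",cv2.resize(I[225:345,200:360],None,fx=4,fy=4,interpolation=cv2.INTER_CUBIC))
E
```

```text
[278.  288.2] [-0.4  0.9 29.5] 30.789165496826172 (56.06704330444336, 58.11433029174805)
[277.9 288.7] [-0.4  0.7 29.5] 30.789165496826172 (56.06704330444336, 58.11433029174805)
401 [277.85286783 291.6234414 ] [[-0.18966655 -0.70674762 29.5       ]]
```

View pics/c3.png

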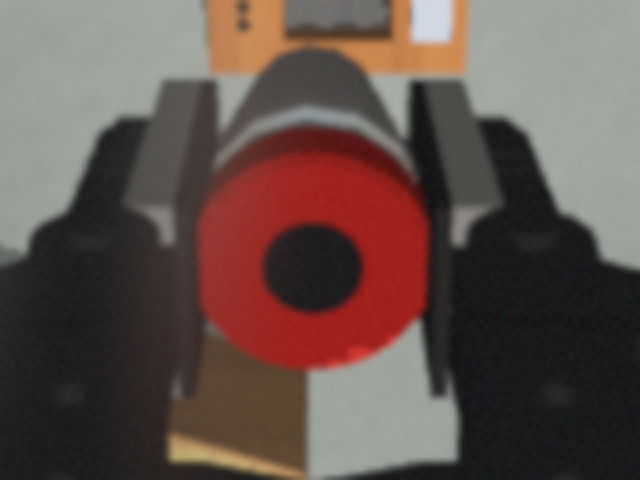

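The red collet is upright and centred in the hand, within about 1 mm. Placing it.

Emit:
{"name": "move_arm", "arguments": {
  "plan": [
    [[-5.5, 45, 0], [0, 0, 0], 0],
    [[-5, 51, -20], [0, 0, 0], 0],
    [[-5, 45, -30], [0, 0, 0], 0],
    [[0, 0, -55], [0, 0, 0], 0],
    [[0, 0, -45], [0, 0, 0], 0],
    [[0, 0, -10], [0, 0, 0], 0],
    [[0, 0, 0], [0, 0, 0], 0],
    [[0, 0, 0], [0, 0, 0], 0]
  ]
}}

```text
clock: 9.9
eef_pos: [515.1, -89.0, 61.7]
tool_rot: [3.139, 0.001, 1.734]
force: [-0.9, -0.3, -0.7]
width: 24.4
gripper_force: 59.1
```

Emit:
{"name": "move_arm", "arguments": {
  "plan": [
    [[0, 0, 0], [0, 0, 0], 0],
    [[0, 0, 0], [0, 0, 0], 0]
  ]
}}

```text
clock: 10.15
eef_pos: [514.3, -88.9, 60.9]
tool_rot: [3.14, 0.0, 1.734]
force: [0.1, 0.2, 0.2]
width: 24.5
gripper_force: 59.1
```

Emit:
{"name": "move_arm", "arguments": {
  "plan": [
    [[-1, 1, -15], [0, 0, 0], 0],
    [[0, 0, -12], [0, 0, 0], 0],
    [[0, 0, -8], [0, 0, 0], 0],
    [[0, 0, -4], [0, 0, 0], 0],
    [[0, 0, 0], [0, 0, 0], 0],
    [[0, 0, 0], [0, 0, 0], 0]
  ]
}}

```text
clock: 10.9
eef_pos: [512.9, -87.9, 21.0]
tool_rot: [3.141, 0.0, 1.734]
force: [0.3, 0.0, -1.0]
width: 24.2
gripper_force: 59.5
```

Emit:
{"name": "move_arm", "arguments": {
  "plan": [
    [[0, 0, 0], [0, 0, 0], 0.5],
    [[0, 0, 0], [0, 0, 0], 0.5],
    [[0, 0, 0], [0, 0, 0], 0.5],
    [[0, 0, 30], [0, 0, 0], 0.5],
    [[0, 0, 50], [0, 0, 0], 0.5],
    [[0, 0, 50], [0, 0, 0], 0.5],
    [[-2, 45, 40], [0, 0, -0.5], 0.5],
    [[-5, 50, 0], [0, 0, -0.8], 0.5],
    [[-5, 50, 0], [0, 0, -0.9], 0.5],
    [[-5, 45, 0], [0, 0, 0], 0.5]
  ]
}}

```text
clock: 12.15
eef_pos: [495.4, 104.2, 191.3]
tool_rot: [3.141, -0.0, 1.697]
force: [0.4, -0.1, 0.1]
width: 42.6
gripper_force: 0.0
```

Run:
```python
from h import *
s=status.read_state(); print(s["eef_pos"])
I,P=grab("top"); J=I[225:285,290:390]; cv2.imwrite("pics/t2.png",cv2.resize(I[190:300,180:390],None,fx=3.8,fy=3.8,interpolation=cv2.INTER_CUBIC))
H,S,V=[c.astype(int) for c in cv2.split(cv2.cvtColor(I,cv2.COLOR_BGR2HSV))]
roi=np.zeros(H.shape,bool); roi[225:285,290:390]=1
for a,c,b in blobs(roi&((H<7)|(H>173))&(S>150)&(V>90),10): print(a,c,rect(b,50,P))
print(proj([[513.1,-88.1,50]],P))
```

```text
[495.39083848 104.20259407 191.27268992]
[[310.30972742 256.8921444 ]]
```

View pics/t2.png

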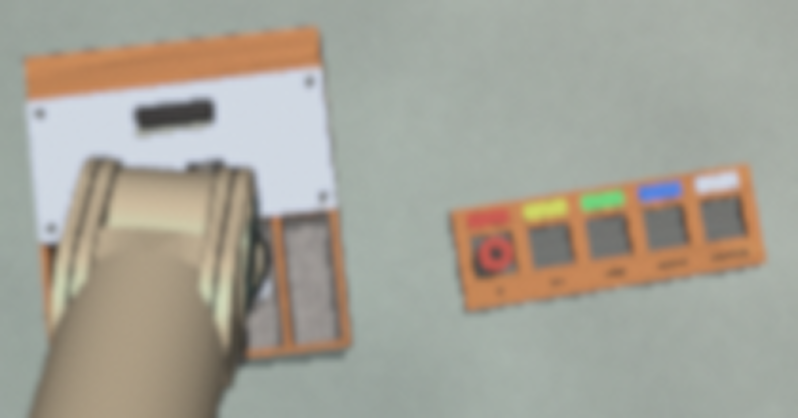

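The top view shows red standing in its pocket at (310,257) and confirms the last tray pocket is empty. Yellow is next.

Emit:
{"name": "move_arm", "arguments": {
  "plan": [
    [[-6, 20, 0], [0, 0, 0], 0.5],
    [[-5.5, 19, -20], [0, 0, 0], 0.5],
    [[0, 0, -50], [0, 0, 0], 0.5],
    [[0, 0, -40], [0, 0, 0], 0.5],
    [[0, 0, -30], [0, 0, 0], 0.5],
    [[0, 0, -20], [0, 0, 0], 0.5],
    [[0, 0, -11], [0, 0, 0], 0.5],
    [[0, 0, 0], [0, 0, 0], 0.5],
    [[0, 0, 0], [0, 0, 0], 0],
    [[0, 0, 0], [0, 0, 0], 0]
  ]
}}

```text
clock: 13.45
eef_pos: [484.9, 141.3, 21.0]
tool_rot: [3.14, -0.0, 1.696]
force: [-0.5, 0.0, 4.2]
width: 24.6
gripper_force: 58.9
```

Emit:
{"name": "move_arm", "arguments": {
  "plan": [
    [[0, 0, 0], [0, 0, 0], 0],
    [[0, 0, 0], [0, 0, 0], 0],
    [[0, 0, 0], [0, 0, 0], 0],
    [[0, 0, 0], [0, 0, 0], 0]
  ]
}}

```text
clock: 13.95
eef_pos: [484.8, 141.3, 20.9]
tool_rot: [3.14, -0.0, 1.696]
force: [-0.2, -0.5, 7.0]
width: 24.6
gripper_force: 58.9
```

Emit:
{"name": "move_arm", "arguments": {
  "plan": [
    [[0, 0, 35], [0, 0, 0], 0],
    [[0, 0, 55], [0, 0, 0], 0],
    [[0, 0, 40], [0, 0, 0], 0],
    [[2, -30, 0], [0, 0, 0.4], 0],
    [[6, -50, 0], [0, 0, 0.4], 0],
    [[7, -50, 0], [0, 0, 0.5], 0],
    [[7, -50, 0], [0, 0, 0.5], 0],
    [[7, -50, 0], [0, 0, 0.4], 0],
    [[7, -47, 0], [0, 0, 0], 0],
    [[0, 0, 0], [0, 0, 0], 0]
  ]
}}

```text
clock: 15.2
eef_pos: [520.2, -141.1, 150.5]
tool_rot: [3.141, 0.003, 1.727]
force: [-0.0, 0.3, -0.6]
width: 23.9
gripper_force: 59.1
```

Run:
```python
from h import *
s=status.read_state(); print(s["eef_pos"],np.degrees(s["tool_rot"]))
I,P,H,S,V=tray_look(); m=(H>24)&(H<36)&(S>130)&(V>90); m[:220]=0; m[:, :220]=0; m[:,340:]=0
inhand(I,P,m)
I[:200]=I[:200]
cv2.imwrite("pics/c4.png",I)
```

```text
[ 520.22324792 -141.07234206  150.49848421] [179.94171716   0.19655339  98.95166125]Traceback (most recent call last):
  File "<stdin>", line 4, in <module>
  File "h.py", line 47, in inhand
    s=status.read_state(); b=max(blobs(mask,400),key=lambda t:t[0])
                             ~~~^^^^^^^^^^^^^^^^^^^^^^^^^^^^^^^^^^^
ValueError: max() iterable argument is empty
```

Run:
```python
from h import *
I,P,H,S,V=tray_look(); cv2.imwrite("pics/w4.png",I)
print([(H[y,278],S[y,278],V[y,278]) for y in range(230,340,8)])
```

```text
[(np.int64(24), np.int64(11), np.int64(111)), (np.int64(15), np.int64(21), np.int64(72)), (np.int64(70), np.int64(7), np.int64(107)), (np.int64(23), np.int64(188), np.int64(110)), (np.int64(23), np.int64(204), np.int64(199)), (np.int64(23), np.int64(205), np.int64(199)), (np.int64(15), np.int64(15), np.int64(33)), (np.int64(10), np.int64(23), np.int64(33)), (np.int64(158), np.int64(33), np.int64(31)), (np.int64(23), np.int64(207), np.int64(198)), (np.int64(23), np.int64(202), np.int64(199)), (np.int64(15), np.int64(10), np.int64(104)), (np.int64(12), np.int64(13), np.int64(101)), (np.int64(13), np.int64(155), np.int64(169))]
```

View pics/w4.png

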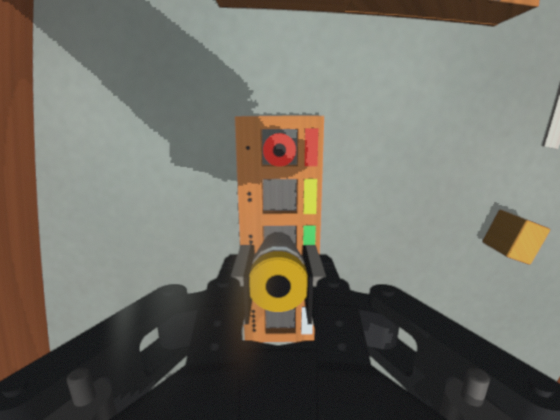

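The wrist view shows red seated at (279,150) and the yellow collet held upright with its ring at (278,281). I measure its offset in the hand.

Run:
```python
from h import *
s=status.read_state(); print(s["eef_pos"])
I,P,H,S,V=tray_look(); m=(H>20)&(H<27)&(S>150)&(V>150); m[:220]=0; m[:, :240]=0; m[:,320:]=0
inhand(I,P,m); cy=np.array([278,285.]);print(cast(cy,s["eef_pos"][2]+29.5,P)-s["eef_pos"])
for a,c,b in blobs((S<70)&(V<190)&(V>40),300,5000)[:2]: print("grey",a,c.round(1),rect(b,16,P))
```

```text
[ 519.83811009 -135.63183458  149.90505785]
[277.9 284.3] [-0.6  1.8 29.5] 29.768768310546875 (54.03970718383789, 58.00896453857422)
[277.8 284.1] [-0.7  1.9 29.5] 29.768768310546875 (54.03970718383789, 58.00896453857422)
[[-0.44673741  2.66096978 29.5       ]]
grey 1022 [279. 197.] [ 520.3 -132.4   30.9   29.3    9.3]
grey 869 [278.7 242.3] [ 527.8 -181.6   52.8   36.3    8.1]
```

Emit:
{"name": "move_arm", "arguments": {
  "plan": [
    [[1, 0.5, -30], [0, 0, 0.3], 0],
    [[0, 0, -45], [0, 0, 0], 0],
    [[0, 0, -15], [0, 0, 0], 0],
    [[0, 0, 0], [0, 0, 0], 0],
    [[0, 0, 0], [0, 0, 0], 0],
    [[0, 0, -14], [0, 0, 0], 0],
    [[0, 0, -12], [0, 0, 0], 0],
    [[0, 0, -9], [0, 0, 0], 0],
    [[0, 0, -4], [0, 0, 0], 0],
    [[0, 0, 0], [0, 0, 0], 0]
  ]
}}

```text
clock: 16.6
eef_pos: [521.0, -135.4, 21.0]
tool_rot: [-3.141, -0.0, 1.739]
force: [0.1, 0.2, 2.0]
width: 24.5
gripper_force: 59.3
```

Emit:
{"name": "move_arm", "arguments": {
  "plan": [
    [[0, 0, 0], [0, 0, 0], 0],
    [[0, 0, 0], [0, 0, 0], 0]
  ]
}}

```text
clock: 16.85
eef_pos: [521.0, -135.4, 21.0]
tool_rot: [-3.141, -0.0, 1.739]
force: [-1.5, -0.0, 0.8]
width: 24.7
gripper_force: 59.3
```

Emit:
{"name": "move_arm", "arguments": {
  "plan": [
    [[0, 0, 0], [0, 0, 0], 0.5],
    [[0, 0, 0], [0, 0, 0], 0.5],
    [[0, 0, 0], [0, 0, 0], 0.5],
    [[0, 0, 30], [0, 0, 0], 0.5],
    [[0, 0, 50], [0, 0, 0], 0.5],
    [[0, 0, 50], [0, 0, -0.4], 0.5],
    [[-6, 35, 30], [0, 0, -0.5], 0.5],
    [[-7, 50, 0], [0, 0, -0.5], 0.5],
    [[-7, 50, 0], [0, 0, -0.5], 0.5],
    [[-7, 50, 0], [0, 0, -0.5], 0.5]
  ]
}}

```text
clock: 18.1
eef_pos: [494.0, 51.3, 181.3]
tool_rot: [3.141, -0.0, 1.697]
force: [1.3, 0.4, -0.0]
width: 43.0
gripper_force: 0.0
```

Emit:
{"name": "move_arm", "arguments": {
  "plan": [
    [[-7, 50, 0], [0, 0, 0], 0.5],
    [[0, 0, 0], [0, 0, 0], 0.5],
    [[0, 0, 0], [0, 0, 0], 0.5]
  ]
}}

```text
clock: 18.48
eef_pos: [487.3, 99.1, 181.1]
tool_rot: [3.141, 0.001, 1.698]
force: [0.5, -0.9, 0.6]
width: 42.6
gripper_force: 0.0
```

Run:
```python
from h import *
s=status.read_state(); print(s["clock"],s["eef_pos"],np.degrees(s["tool_rot"]))
I,P=grab("wrist"); J=I[:,160:480]
T,_=grab("top"); K=cv2.resize(T[190:300,180:390],(480,252),interpolation=cv2.INTER_CUBIC)
out=np.zeros((420,800,3),np.uint8); out[:,:320]=J; out[:252,320:]=K; cv2.imwrite("pics/m5.png",out)
collets(I,P)
```

```text
18.475 [487.33739886  99.14205514 181.08544264] [1.79985197e+02 3.84348757e-02 9.72791317e+01]
white 623 [537. 185.] circle 739.8 147.5 r 21.7 rect [741.2 144.1  40.3  31.    1.5]
white 493 [278. 200.] circle 487.4 99.4 r 13.5 rect [487.1  99.7  26.   25.5 159.7]
white 767 [534. 221.] circle 752.2 110.6 r 24.5 rect [752.1 111.5  49.1  28.7   6.7]
```

View pics/m5.png

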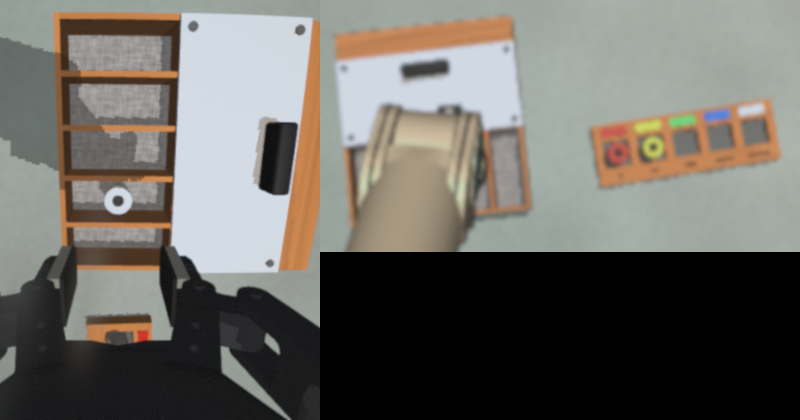

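Red and yellow are both seated in the top view, and white is right below the hand at (487,99.5). Grasping white.

Emit:
{"name": "move_arm", "arguments": {
  "plan": [
    [[0, 0.5, -30], [0, 0, 0], 0.5],
    [[0, 0, -50], [0, 0, 0], 0.5],
    [[0, 0, -40], [0, 0, 0], 0.5],
    [[0, 0, -25], [0, 0, 0], 0.5],
    [[0, 0, -15.5], [0, 0, 0], 0.5],
    [[0, 0, 0], [0, 0, 0], 0.5],
    [[0, 0, 0], [0, 0, 0], 0],
    [[0, 0, 0], [0, 0, 0], 0],
    [[0, 0, 0], [0, 0, 0], 0],
    [[0, 0, 0], [0, 0, 0], 0]
  ]
}}

```text
clock: 19.82
eef_pos: [488.1, 100.2, 21.5]
tool_rot: [3.14, -0.0, 1.698]
force: [-0.4, -1.0, 6.6]
width: 24.8
gripper_force: 59.0
```

Emit:
{"name": "move_arm", "arguments": {
  "plan": [
    [[0, 0, 0], [0, 0, 0], 0],
    [[0, 0, 35], [0, 0, 0], 0],
    [[0, 0, 55], [0, 0, 0], 0],
    [[0, 0, 40], [0, 0, 0], 0],
    [[4, -40, 0], [0, 0, 0.4], 0],
    [[8, -55, 0], [0, 0, 0.5], 0],
    [[8, -55, 0], [0, 0, 0.5], 0],
    [[8, -55, 0], [0, 0, 0.4], 0],
    [[8, -55, 0], [0, 0, 0.3], 0],
    [[8, -55, 0], [0, 0, 0], 0]
  ]
}}

```text
clock: 21.08
eef_pos: [531.3, -216.1, 150.7]
tool_rot: [3.141, -0.0, 1.735]
force: [1.0, 0.6, -0.5]
width: 24.4
gripper_force: 59.1
```

Emit:
{"name": "move_arm", "arguments": {
  "plan": [
    [[8, -40, 0], [0, 0, 0], 0],
    [[4, -15, 0], [0, 0, 0], 0],
    [[0, 0, 0], [0, 0, 0], 0],
    [[0, 0, 0], [0, 0, 0], 0]
  ]
}}

```text
clock: 21.58
eef_pos: [543.3, -267.0, 150.2]
tool_rot: [-3.141, -0.002, 1.737]
force: [-0.2, 0.4, -0.4]
width: 24.3
gripper_force: 59.1
```

Run:
```python
from h import *
s=status.read_state(); print(s["eef_pos"],np.degrees(s["tool_rot"]))
I,P,H,S,V=tray_look(); m=(S<50)&(V>165); m[:235]=0; m[:, :243]=0; m[:,315:]=0
inhand(I,P,m); print([(a,c.round()) for a,c,b in blobs(m,50)])
cv2.imwrite("pics/w6.png",I)
for a,c,b in blobs((S<70)&(V<190)&(V>40),300,5000)[:6]: print("grey",a,c.round(1),rect(b,16,P))
```

```text
[ 543.32345973 -267.00108657  150.22999236] [-1.79976699e+02 -1.38370480e-01  9.95180280e+01]
[279.5 303.5] [ 1.6 -6.1 29.5] 38.7621955871582 (43.38176345825195, 73.0078353881836)
[281.3 296.2] [ 1.8 -2.4 29.5] 38.7621955871582 (43.38176345825195, 73.0078353881836)
[(np.int32(238), array([255., 240.])), (np.int32(271), array([301., 240.])), (np.int32(1662), array([283., 297.]))]
grey 377 [277.5   4.5] [ 515.1 -101.3   30.9    7.     9.5]
grey 640 [278.6  58.2] [ 521.6 -138.2   31.1   24.    10.2]
grey 1329 [277.5 103. ] [ 528.2 -179.6   31.4   30.6    9.5]
grey 1185 [277.5 154. ] [ 535.6 -223.8   31.    30.8   99.5]
grey 1009 [277.5 201.7] [ 543.3 -268.7   31.7   29.6    9.5]
grey 855 [377.4 331.2] [ 677.8 -392.9   52.9   35.2  110.5]
```

View pics/w6.png

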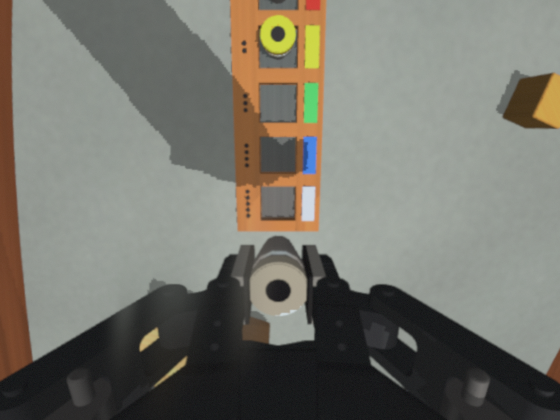

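The wrist view shows yellow seated at (278,35), the white pocket empty at (278,202), and white held upright and centred at (278,290). Placing white.

Emit:
{"name": "move_arm", "arguments": {
  "plan": [
    [[0, -2.7, -30], [0, 0, 0], 0],
    [[0, 0, -45], [0, 0, 0], 0],
    [[0, 0, -14], [0, 0, 0], 0],
    [[0, 0, 0], [0, 0, 0], 0],
    [[0, 0, 0], [0, 0, 0], 0],
    [[0, 0, -14], [0, 0, 0], 0],
    [[0, 0, -12], [0, 0, 0], 0],
    [[0, 0, -9], [0, 0, 0], 0],
    [[0, 0, -4.5], [0, 0, 0], 0],
    [[0, 0, 0], [0, 0, 0], 0]
  ]
}}

```text
clock: 22.88
eef_pos: [543.2, -272.7, 21.9]
tool_rot: [-3.142, -0.0, 1.734]
force: [-0.4, -0.3, -0.6]
width: 24.0
gripper_force: 59.3
```

Emit:
{"name": "move_arm", "arguments": {
  "plan": [
    [[0, 0, 0], [0, 0, 0], 0],
    [[0, 0, 0], [0, 0, 0], 0]
  ]
}}

```text
clock: 23.12
eef_pos: [543.3, -272.6, 22.0]
tool_rot: [3.142, 0.0, 1.734]
force: [-0.2, 0.6, -1.6]
width: 24.1
gripper_force: 59.3
```

Emit:
{"name": "move_arm", "arguments": {
  "plan": [
    [[0, 2.8, 0], [0, 0, 0], 0],
    [[0, 0, -0.5], [0, 0, 0], 0],
    [[0, 0, 0], [0, 0, 0], 0],
    [[0, 0, 0], [0, 0, 0], 0]
  ]
}}

```text
clock: 23.62
eef_pos: [543.4, -269.3, 21.6]
tool_rot: [3.141, -0.001, 1.735]
force: [-0.4, 1.5, 1.6]
width: 24.3
gripper_force: 59.3
```

Emit:
{"name": "move_arm", "arguments": {
  "plan": [
    [[0, 0, 0], [0, 0, 0], 0.5],
    [[0, 0, 0], [0, 0, 0], 0.5],
    [[0, 0, 0], [0, 0, 0], 0.5],
    [[0, 0, 30], [0, 0, 0], 0.5],
    [[0, 0, 50], [0, 0, 0], 0.5],
    [[0, 0, 50], [0, 0, -0.4], 0.5],
    [[0, 40, 50], [0, 0, -0.5], 0.5],
    [[0, 55, 10], [0, 0, -0.5], 0.5],
    [[0, 55, 0], [0, 0, -0.5], 0.5],
    [[0, 55, 0], [0, 0, -0.5], 0.5]
  ]
}}

```text
clock: 24.88
eef_pos: [543.3, -64.0, 210.8]
tool_rot: [3.14, -0.0, 1.692]
force: [0.6, 0.6, -0.4]
width: 42.5
gripper_force: 0.0
```

Emit:
{"name": "move_arm", "arguments": {
  "plan": [
    [[0, 55, 0], [0, 0, 0], 0.5],
    [[0, 55, 0], [0, 0, 0], 0.5],
    [[0, 40, 0], [0, 0, 0], 0.5],
    [[0, 15, 0], [0, 0, 0], 0.5],
    [[0, 0, 0], [0, 0, 0], 0.5],
    [[0, 0, 0], [0, 0, 0], 0.5]
  ]
}}

```text
clock: 25.62
eef_pos: [543.4, 96.9, 210.5]
tool_rot: [3.142, 0.001, 1.689]
force: [-0.6, -1.1, -0.1]
width: 42.3
gripper_force: 0.0
```

Run:
```python
from h import *
s=status.read_state(); print(s["clock"],s["eef_pos"],np.degrees(s["tool_rot"]))
I,P,H,S,V=tray_look(); J=I[:,120:480]
T,_=grab("top"); K=cv2.resize(T[190:300,180:390],(440,231),interpolation=cv2.INTER_CUBIC)
out=np.zeros((420,800,3),np.uint8); out[:,:360]=J; out[:231,360:]=K; cv2.imwrite("pics/m7.png",out)
for nm,m,z in(("plate",(S<45)&(V>190),57),("handle",(V<60),85),("wood",(S>90)&(V>70),53)):
    for a,c,b in blobs(m,500): print(nm,a,c.round(1),rect(b,z,P))
```

```text
25.625 [543.42744103  96.8622406  210.46155566] [1.79995233e+02 7.85167114e-02 9.67993090e+01]
plate 23705 [328.2 126.2] [587.  155.6 230.5 110.1  97.3]
plate 606 [481.5 169.6] [752.5 144.2  48.8  29.7   1.8]
plate 536 [470.6 205.5] [746.6 110.5  28.4  27.3   7.1]
plate 831 [451.7 259. ] [743.4  45.1  99.3  12.1  92. ]
handle 689 [187.2  86.8] [468.3 184.3  56.8  32.9   7.4]
handle 930 [363.6 140.4] [612.9 159.1  55.9  18.9  97.1]
handle 53018 [279.1 361.9] [566.3 -71.2 738.7 249.5   6.7]
wood 20338 [ 27.7 191.1] [276.   22.8 472.9  99.3  82.1]
wood 6822 [209.3 147.4] [479.8 143.6 229.4 104.9  96.8]
wood 7352 [402.3 127.7] [659.1 165.1 227.7  33.1  96.9]
wood 3003 [544.9 326.2] [888.7 -32.7 214.   61.1 114.5]
wood 1309 [251.4 322.2] [523.8 -60.3  65.5  55.8  99.5]
```

View pics/m7.png

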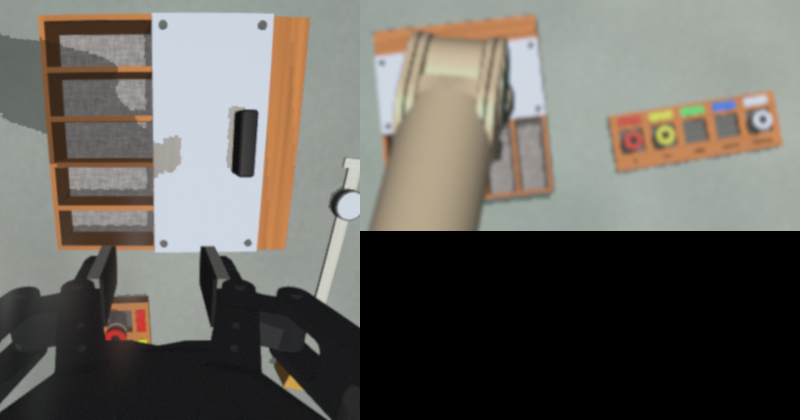

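Red, yellow and white are all in the rack. The cover is unmoved on the deck, with its plate centre at (587,155.6). I grip the handle again.

Emit:
{"name": "move_arm", "arguments": {
  "plan": [
    [[25, 22, 0], [0, 0, 0.3], 0.8],
    [[25, 22, 0], [0, 0, 0], 0.8],
    [[23, 19.5, 0], [0, 0, 0], 0.8],
    [[0, 0, 0], [0, 0, 0], 0.8],
    [[0, 0, -40], [0, 0, 0], 0.8],
    [[0, 0, -50], [0, 0, 0], 0.8],
    [[0, 0, -35], [0, 0, 0], 0.8],
    [[0, 0, -19.5], [0, 0, 0], 0.8],
    [[0, 0, 0], [0, 0, 0], 0.4],
    [[0, 0, 0], [0, 0, 0], 0]
  ]
}}

```text
clock: 26.98
eef_pos: [617.4, 162.5, 67.3]
tool_rot: [3.139, -0.0, 1.697]
force: [-0.7, 0.3, 0.9]
width: 32.5
gripper_force: 0.0
```

Emit:
{"name": "move_arm", "arguments": {
  "plan": [
    [[0, 0, 0], [0, 0, 0], 0],
    [[0, 0, 0], [0, 0, 0], 0],
    [[0, 0, 0], [0, 0, 0], 0],
    [[0, 0, 0], [0, 0, 0], 0]
  ]
}}

```text
clock: 27.48
eef_pos: [617.3, 163.0, 67.7]
tool_rot: [3.139, -0.0, 1.698]
force: [-0.9, 0.1, 7.0]
width: 14.6
gripper_force: 61.8
```

Emit:
{"name": "move_arm", "arguments": {
  "plan": [
    [[-6, -0.7, 0], [0, 0, 0], 0],
    [[-12, -1.4, 0], [0, 0, 0], 0],
    [[-13, -1.5, 0], [0, 0, 0], 0],
    [[-13, -1.5, 0], [0, 0, 0], 0],
    [[-13, -1.5, 0], [0, 0, 0], 0],
    [[-13, -1.5, 0], [0, 0, 0], 0],
    [[-13, -1.5, 0], [0, 0, 0], 0],
    [[-13, -1.4, 0], [0, 0, 0], 0],
    [[-6, -0.7, 0], [0, 0, 0], 0],
    [[-4, -0.5, 0], [0, 0, 0], 0]
  ]
}}

```text
clock: 28.72
eef_pos: [513.8, 151.2, 67.7]
tool_rot: [3.133, -0.0, 1.698]
force: [5.5, 0.9, 6.7]
width: 14.3
gripper_force: 61.8
```

Emit:
{"name": "move_arm", "arguments": {
  "plan": [
    [[0, 0, 0], [0, 0, 0], 0],
    [[0, 0, 0], [0, 0, 0], 0]
  ]
}}

```text
clock: 28.98
eef_pos: [513.3, 151.1, 67.7]
tool_rot: [3.135, -0.001, 1.698]
force: [4.2, 1.2, 9.0]
width: 14.9
gripper_force: 62.1
```

Emit:
{"name": "move_arm", "arguments": {
  "plan": [
    [[-2.5, -0.3, 0], [0, 0, 0], 0],
    [[0, 0, 0], [0, 0, 0], 0],
    [[0, 0, 0], [0, 0, 0], 0.6],
    [[0, 0, 0], [0, 0, 0], 0.6],
    [[0, 0, 0], [0, 0, 0], 0.6],
    [[0, 0, 30], [0, 0, 0], 0.6],
    [[0, 0, 50], [0, 0, 0], 0.6],
    [[0, -10, 50], [0, 0, 0], 0.6],
    [[0, -10, 40], [0, 0, 0], 0.6],
    [[0, 0, 0], [0, 0, 0], 0.6]
  ]
}}

```text
clock: 30.22
eef_pos: [509.4, 129.7, 238.6]
tool_rot: [3.136, -0.001, 1.696]
force: [0.8, 1.1, -0.1]
width: 51.3
gripper_force: 0.0
```

```bash
cat > chk.py <<'E'
from h import *
import sys
s=status.read_state(); print(s["clock"],s["eef_pos"],np.degrees(s["tool_rot"]))
I,P,H,S,V=tray_look(); J=I[:,120:480]
T,Q=grab("top"); K=cv2.resize(T[190:300,180:390],(440,231),interpolation=cv2.INTER_CUBIC)
out=np.zeros((420,800,3),np.uint8); out[:,:360]=J; out[:231,360:]=K; cv2.imwrite(sys.argv[1],out)
for nm,m,z in(("plate",(S<60)&(V>125)&(H>100),57),("handle",(V<60),85),("wood",(S>90)&(V>70),53)):
    for a,c,b in blobs(m,500): print(nm,a,c.round(1),rect(b,z,P))
for n,c in(("origin",(0,0)),):pass
E
python3 chk.py pics/m8.png
```

```text
30.225 [509.4324488  129.68186542 238.61294072] [ 1.79672942e+02 -5.48044948e-02  9.71940623e+01]
plate 13650 [261.6 175.2] [481.6 143.6 229.7 110.1  97.2]
handle 585 [280.6 172.9] [511.4 148.8  56.7  12.9  97.1]
handle 52681 [278.6 361.5] [541.9 -61.8 814.3 274.    6.7]
wood 28991 [ 46.5 187. ] [239.9  47.  517.5 144.   82.8]
wood 720 [509.6  13.1] [726.1 348.2  53.6  19.7  51.2]
wood 24465 [366.4 161.7] [605.9 158.6 228.7 139.9  96.8]
wood 2979 [545.1 323.7] [890.4 -13.  233.8  67.1 114.8]
wood 1287 [262.7 327.1] [510.7 -53.7  71.9  55.7   7.8]
```

View pics/m8.png

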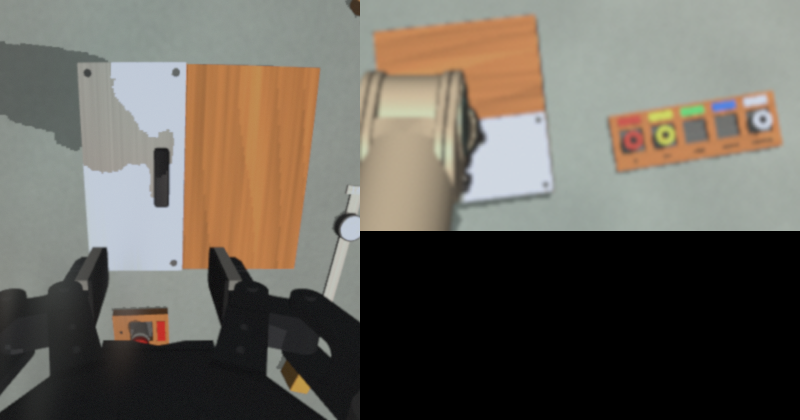

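The cover is flush, with its plate at (481.6,143.6) and 7.2° against an expected (481.8,143.4) and 7°, and all three collets are seated. I'll withdraw, wait a little and check once more in case the cover gets knocked.

Emit:
{"name": "move_arm", "arguments": {
  "plan": [
    [[0, -50, 20], [0, 0, 0], 0.6],
    [[0, -50, 20], [0, 0, 0], 0.6],
    [[0, -50, 10], [0, 0, 0], 0.6],
    [[0, -50, 0], [0, 0, 0], 0.6],
    [[0, -50, 0], [0, 0, 0], 0.6],
    [[0, -50, 0], [0, 0, 0], 0.6],
    [[0, -50, 0], [0, 0, 0], 0.6],
    [[0, -50, 0], [0, 0, 0], 0.6],
    [[0, -30, 0], [0, 0, 0], 0.6],
    [[0, 0, 0], [0, 0, 0], 0.6]
  ]
}}

```text
clock: 31.58
eef_pos: [506.2, -301.9, 283.6]
tool_rot: [-3.138, -0.001, 1.693]
force: [-0.5, 0.4, -0.5]
width: 51.1
gripper_force: 0.0
```

Emit:
{"name": "move_arm", "arguments": {
  "plan": [
    [[0, 0, 0], [0, 0, 0], 0.6],
    [[0, 0, 0], [0, 0, 0], 0.6],
    [[0, 0, 0], [0, 0, 0], 0.6],
    [[0, 0, 0], [0, 0, 0], 0.6],
    [[0, 0, 0], [0, 0, 0], 0.6],
    [[0, 0, 0], [0, 0, 0], 0.6],
    [[0, 0, 0], [0, 0, 0], 0.6],
    [[0, 0, 0], [0, 0, 0], 0.6],
    [[0, 0, 0], [0, 0, 0], 0.6],
    [[0, 0, 0], [0, 0, 0], 0.6]
  ]
}}

```text
clock: 32.83
eef_pos: [507.7, -299.7, 285.8]
tool_rot: [-3.142, -0.0, 1.698]
force: [-0.4, -0.1, -0.1]
width: 51.3
gripper_force: 0.0
```

```bash
cat > chk2.py <<'E'
from h import *
s=status.read_state(); print(s["clock"],s["eef_pos"])
T,Q=grab("top"); H,S,V=[c.astype(int) for c in cv2.split(cv2.cvtColor(T,cv2.COLOR_BGR2HSV))]
roi=np.zeros(H.shape,bool); roi[190:300,180:280]=1
for nm,m,z in(("plate",roi&(S<60)&(V>195),57),("handle",roi&(V<90),85),("deck",roi&(S>90)&(V>70),53)):
    for a,c,b in blobs(m,25): print(nm,a,c.round(1),rect(b,z,Q))
I,P=grab("wrist"); collets(I,P)
cv2.imwrite("pics/w9.png",I); cv2.imwrite("pics/t9.png",T)
E
python3 chk2.py
```

```text
32.825 [ 507.7452161 -299.6760146  285.8209305]
plate 2784 [230.3 266.8] [484.7 145.1 229.7 110.3  97.3]
handle 70 [228.8 255.9] [512.5 146.3  52.2  10.4  96.8]
deck 3561 [226.7 223.7] [609.1 158.5 228.3 136.9  97. ]
red 220 [306.   6.] circle 512.6 -90.1 r 13.2 rect [513.2 -94.9  26.1  13.7   7.7]
red 228 [327.  12.] circle 538.3 -97.7 r 13.8 rect [538.6 -97.8  26.5   9.2  98.9]
yellow 386 [307.  43.] circle 520.3 -133.5 r 13.7 rect [ 520.6 -133.3   26.    25.6   98. ]
yellow 272 [327.  50.] circle 544.7 -137.5 r 15.8 rect [ 545.5 -137.5   30.6   10.6   99.1]
green 232 [327.  87.] circle 551.6 -179.0 r 15.7 rect [ 551.6 -179.    30.9    9.7   99.5]
blue 200 [328. 124.] circle 559.2 -220.9 r 15.1 rect [ 559.2 -220.9   28.9    8.7   99.4]
white 146 [509.   6.] circle 751.9 -54.5 r 9.6 rect [752.  -54.7  15.2  13.8  93.5]
white 210 [327. 158.] circle 566.7 -261.9 r 15.7 rect [ 565.5 -262.1   30.5   10.2   99.8]
white 275 [309. 162.] circle 543.3 -269.4 r 13.2 rect [ 543.1 -270.    25.3   24.1   98.3]
white 427 [471. 305.] circle 812.9 -455.4 r 32.3 rect [ 812.9 -455.1   48.3   43.4   14.4]
white 789 [400. 370.] circle 742.8 -579.2 r 54.0 rect [ 741.8 -580.3  107.2   40.4  134.2]
white 421 [428. 395.] circle 804.9 -623.6 r 47.9 rect [ 801.6 -627.1   94.8   25.2  136.2]
```

Emit:
{"name": "move_arm", "arguments": {
  "plan": [
    [[0, 0, 0], [0, 0, 0], 0.6],
    [[0, 0, 0], [0, 0, 0], 0.6],
    [[0, 0, 0], [0, 0, 0], 0.6],
    [[0, 0, 0], [0, 0, 0], 0.6],
    [[0, 0, 0], [0, 0, 0], 0.6],
    [[0, 0, 0], [0, 0, 0], 0.6],
    [[0, 0, 0], [0, 0, 0], 0.6],
    [[0, 0, 0], [0, 0, 0], 0.6],
    [[0, 0, 0], [0, 0, 0], 0.6],
    [[0, 0, 0], [0, 0, 0], 0.6]
  ]
}}

```text
clock: 34.17
eef_pos: [507.8, -299.7, 285.8]
tool_rot: [3.142, -0.0, 1.698]
force: [0.3, 0.3, -0.3]
width: 51.3
gripper_force: 0.0
```

Emit:
{"name": "move_arm", "arguments": {
  "plan": [
    [[0, 0, 0], [0, 0, 0], 0.6],
    [[0, 0, 0], [0, 0, 0], 0.6],
    [[0, 0, 0], [0, 0, 0], 0.6],
    [[0, 0, 0], [0, 0, 0], 0.6],
    [[0, 0, 0], [0, 0, 0], 0.6],
    [[0, 0, 0], [0, 0, 0], 0.6],
    [[0, 0, 0], [0, 0, 0], 0.6],
    [[0, 0, 0], [0, 0, 0], 0.6],
    [[0, 0, 0], [0, 0, 0], 0.6],
    [[0, 0, 0], [0, 0, 0], 0.6]
  ]
}}

```text
clock: 35.42
eef_pos: [507.8, -299.7, 285.8]
tool_rot: [3.142, 0.0, 1.698]
force: [-0.1, 0.2, -0.2]
width: 51.4
gripper_force: 0.0
```

```bash
python3 chk2.py | head -4
```

```text
35.425 [ 507.76490295 -299.68041609  285.81681971]
plate 2784 [230.3 266.8] [484.7 145.1 229.7 110.3  97.3]
handle 71 [228.9 256. ] [512.5 146.3  52.2  10.4  96.8]
deck 3563 [226.7 223.7] [609.1 158.5 228.3 136.9  97. ]
```

```bash
python3 -c "
from cell import ctrl
print(ctrl.finish_job())"
```

```text
the job is handed in; nothing more can be done
None
```

The job is handed in: red, yellow and white (the only collets present) stand in their own rack pockets, and my last camera check showed the cover flush and square over the pockets; no verdict came back.

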